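# Load a vial and push the sticking sample carriage home in its reader

### The arm

A 6-joint arm with a two-finger parallel gripper is mounted at the origin on the work surface; the furniture and walls round the work are solid. World frame = base frame: x ahead of the robot, y to its left, z up, the work surface at z = 0. Lengths are in mm, angles in rad, forces in N, time in s.
With the tool pointing down it reaches from about 275 to 1000 mm from the base axis. Payload 8.4 kg.
Tool frame: the origin (TCP) lies between the finger pads; the fingertips stand 22 mm ahead of it and the grasp point (between the pads) lies 3 mm ahead of it; z points along the fingers, y is the line along which they close (so a half turn about z gives the same grasp; the last joint's range is limited). The gripper opens to 85 mm and grips with 20 to 120 N. Pads are 22 mm wide; open, the fingers measure 114 mm over their backs; the gripper's body (76 mm by 85 mm) begins 54 mm behind the grasp point. The pads swing forward as they close: fully open they stand 13 mm farther back than shut.
Start: joints at [-0.002, 0.353, 1.633, -0, 1.155, -0.002], TCP at [625.002, -0, 253.281] pointing down, gripper open.
Joint ranges: [-2.63, 2.63], [-0.92, 2.1], [0.06, 2.66], [-1.3, 4.44], [0, 2.69], [-3.02, 3.02]. Speed limits (rad/s): [2.22, 2.22, 2.79, 3.14, 3.14, 3.14].

### API

Orientations are given as [roll, pitch, yaw] about the fixed x, y, z axes, in that order (R = Rz(yaw) Ry(pitch) Rx(roll)).
In Python, from rig import r, grab_frame gives the robot as it stands.
- The arm moves only by the shell command python3 -m inch 'ROWS' [FORCE]. ROWS is JSON, a list of rows, each a list of 7 numbers: the turn, a rotation vector about the tool's x, y, z as a fraction of full scale, then the shift along the tool's x, y, z as a fraction of full scale, then the closure, from 0 (fully open) to 1 (shut). In form: [[rx, ry, rz, dx, dy, dz, fingers], ...]. A call has 1 to 8 rows; each row shifts and turns the commanded pose from where the row before left it, along the tool's axes as they then stand; what a row does not reach is not made up. Full scale, the value 1, is 2.5 cm for a shift and pi rad for a turn. A row lasts 1/12 s, in which the tool goes at most 41.7 mm and 7.16 degrees, less where a joint would pass 70% of its speed; a pose out of reach is approached as far as the arm can. A call with a number of a shift or a turn outside -1 to 1 is refused whole. A call with a gripper value outside its range is refused whole. The fingers move at their own pace and stop on an object; FORCE is the grip in N (left out, the last holds). Time passes only in rows, so rows that do not move let the fingers close. It gives the time, the measured TCP pose, the force, the opening and the grip force at its end, in the units of the state.
- r.sense(): the state, without advancing time (a new reading comes with each control period).
- grab_frame(name): name is "scene" or "side" or "wrist"; returns a dict with "pixels" (480x640x3 uint8, red, green, blue), "z_map" (480x640 float32, mm along the optical axis (not along the pixel's ray), 0 where there is no reading), "vertical_fov" (degrees; the focal length in pixels is half the picture's height over the tangent of half this angle, whatever the lens; pixels are square), "cx", "cy" (the principal point, pixels), "cam_to_world" (4x4, takes a point from camera to world coordinates). Camera axes: x right, y down, z forward; pixel columns grow to the right and rows downward; lengths in mm; the calibration is good to about 2 mm. A picture is of the moment at which its call begins.
- r.sign_off(): hands the job in; it is judged then, once.
The state is a dict: "clock": time; "qpos": joint angles; "qvel": joint speeds; "joint_efforts": joint torques, N m; "eef_pos": TCP position; "tcp_rot": TCP orientation; "contact_force": force on the tool from outside, world axes, zero at the start; "wrist_torque": the same for the moment, N m; "opening": opening from 0.0 (shut) to 1.0 (fully open); "grasp_force": force on a finger pad.
Only numpy, scipy, OpenCV 4.12 (cv2) and the standard library are available. Lean on these libraries where they do the work, as an engineer would, in place of code of your own. Each camera call takes 0.05 s, during which the arm holds its last target. There are 200 camera calls.

### The job

Stand the largest of the three screw-cap vials upright in the round nest of the sample carriage and let go of it. Then push the carriage by the back of its upright tab into the reader: it sticks on the way, so push steadily until it breaks free, carry on to the end stop hidden inside and press it firmly home there (about 15 N, never more than 25 N on the carriage). Back off so that it stays home with the vial standing in it, and leave the two small vials alone.

Things in the scene. Friction and masses are not known exactly. Their poses are not given: they have to be found in the camera images.
- stage: Fixed aluminium sample stage: base plate 100 mm wide (x), 420 mm long (y -220 to +200), 12 mm thick, twin rails along its y. Origin on the worktop, z up. The carriage is pushed towards the stage's own -y. A white reader tunnel 110 mm wide, its roof 107 mm above the worktop (a disc on it 114), covers y -220 to -100, open only to +y.
- carriage: Sliding aluminium carriage, about 0.4 kg; origin on the nest's axis, 24 mm above the worktop, axes as the stage's. Starts 48 to 60 mm on the +y side of the stage's origin. Running friction about 3 N. At an unknown place in the first 50 mm of travel it sticks: the push must rise to some 6 to 13 N, then it breaks free and jumps a few mm. It stays where it is left.
- nest (a point): Centre of the floor of the carriage's round nest: a hole 31.5 mm wide, 14 mm deep, chamfered 2 mm, in the carriage block (58 x 56 mm). The floor lies 34 mm and the block's top 48 mm above the worktop. Axes as the stage's.
- push_face (a point): Centre of the rubber pad (40 x 40 mm) on the +y face of the carriage's upright tab; push it towards the stage's -y. 125.5 mm to +y of the nest's axis, 70 mm above the worktop; the tab is 44 mm wide (x), 8 mm thick, top 90 mm above the worktop. Free space behind it (+y) down to 25 mm above the worktop. At the end of travel it is still 60 mm or more outside the tunnel.
- reader: The white reader tunnel on the stage; origin at the centre of its underside, 160 mm to -y of the stage's origin. Hidden inside stands the end stop with a sprung pin; its place differs each time and is not told: the carriage is home after some 178 to 220 mm of travel from its start, with the nest wholly inside. The stop itself does not yield.
- stop_pin (a joint): How far the sprung pin of the hidden end stop is pressed in (m): 0 until the carriage touches it, 0.005 when the carriage is fully home. The pin's spring (about 1 N) is too weak to push the carriage back.
- vial_mid (a point): Centre, half-way up, of the large screw-cap vial: 28 mm in diameter, 58 mm tall, standing upright on the worktop in a row with two small vials, about 70 mm or more apart. z up. Can be gripped up to 23 mm above this point. Standing in the nest, this point is 29 mm above the nest's floor and the vial's top 44 mm stand clear of the block.
- vial_d: The same large vial; origin at the centre of its underside.
- vial_a: Small screw-cap vial, 23 mm in diameter, 46 mm tall, a bystander; origin at the centre of its underside.
- vial_b: The other small screw-cap vial, 23 mm in diameter, 46 mm tall, a bystander; origin at the centre of its underside.

How it is judged (in metres and radians):
On the way, in this order (a step that is already met when the one before it is completed fails the run):
1. the large vial stands upright on the floor of the carriage's nest, let go, while the carriage is still short of the stop (horizontal distance between vial_mid and nest below 0.005 m and z of vial_mid in the frame of nest below 0.032 m and angle between vial_mid's own z axis and vertical below 0.15 rad and contact force between the fingers and vial_d below 0.1 N and value of joint stop_pin below 0.001 m), for 0.2 s.
2. the carriage is pressed home against the end stop: stop pin in by 4 mm or more while the robot pushes the carriage with more than 7 N (value of joint stop_pin above 0.004 m and contact force between any of the arm, the fingers and carriage above 7 N), for 0.02 s.
At the end, for the whole second after the job is handed in: The carriage rests home at the end stop (stop pin in by more than 3.5 of its 5 mm), with the large vial standing in its nest: upright within 0.15 rad, within 5 mm of the nest's axis, its middle no more than 32 mm above the nest's floor, at rest (value of joint stop_pin above 0.0035 m and horizontal distance between vial_mid and nest below 0.005 m and z of vial_mid in the frame of nest below 0.032 m and angle between vial_mid's own z axis and vertical below 0.15 rad and linear speed of vial_d below 0.02 m/s); the robot touches nothing.
It fails at once if the robot presses on the carriage with more than 25 N (contact force between any of the arm, the fingers and carriage above 25 N).
It fails at once if a small vial is moved by more than 20 mm or tipped over (distance of any of vial_a, vial_b from where it was at the start of the episode above 0.02 m or angle between any of vial_a, vial_b's own z axis and vertical above 0.5 rad).
It also fails if it takes over 64 s, if anything falls off the work surface, if the arm or the gripper's body presses on something with over 40 N, if the wrist force passes 120 N, or if a joint passes its speed limit or range.

## Working session

There is one attempt and no reset: what is moved stays moved. The work goes in short steps, Python scripts to look and compute and a shell command to move; the robot and the scene stay as the last step left them, time stands still between calls to the robot, and variables do not carry over. Pictures are saved under pics/ and viewed, at most 10 in all, crops included, and the job is handed in when it is done.

```bash
ls; mkdir -p pics
cat > h.py <<'E'
import numpy as np, cv2
from rig import r, grab_frame
def cloud(name):
    f=grab_frame(name); z=f["z_map"]; h,w=z.shape
    fl=h/2/np.tan(np.radians(f["vertical_fov"])/2)
    u,v=np.meshgrid(np.arange(w),np.arange(h))
    P=np.stack([(u-f["cx"])/fl*z,(v-f["cy"])/fl*z,z,np.ones_like(z)],-1)@np.array(f["cam_to_world"]).T
    P=P[...,:3]; P[z==0]=np.nan
    return f["pixels"],P
E
python3 - <<'E'
from h import *
print(r.sense())
a=[]
for n in("scene","side"):
    p,P=cloud(n); np.save(n+".npy",P); cv2.imwrite(f"pics/{n}1.png",p[...,::-1])
E
```

```text
pics
{'clock': 0.0, 'qpos': array([-2.41368314e-03,  3.53618430e-01,  1.63413363e+00,  7.47580000e-08,
        1.15521075e+00, -2.45817538e-03]), 'qvel': array([ 0.0006508 ,  0.00143132, -0.00107771, -0.00049602,  0.00093676,
        0.00092615]), 'joint_efforts': array([-2.03471049e-03, -6.05236173e+01, -3.42063046e+01, -2.62302356e-04,
        9.48130677e-03,  3.61521288e-06]), 'eef_pos': array([ 6.24552455e+02, -7.44835491e-03,  2.52580442e+02]), 'tcp_rot': array([-3.14022250e+00, -3.43644284e-06,  1.57084079e+00]), 'contact_force': array([-0.19630287, -0.01159382, -0.00480462]), 'wrist_torque': array([-0.03060827,  0.01018308,  0.05035459]), 'grasp_force': 0.0, 'opening': 1.0049198904979315}
```

View pics/scene1.png

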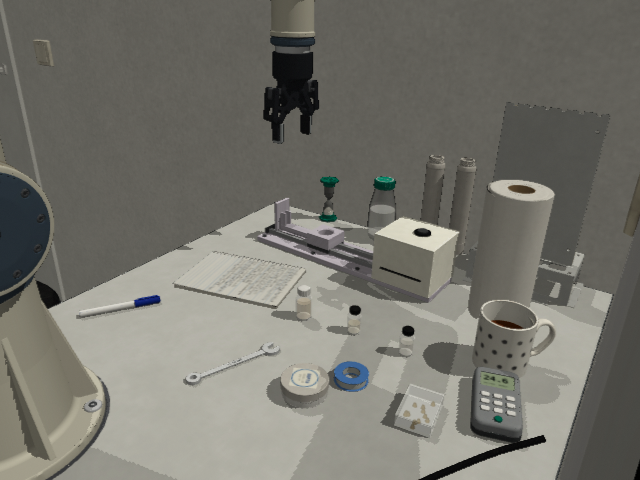

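View pics/side1.png

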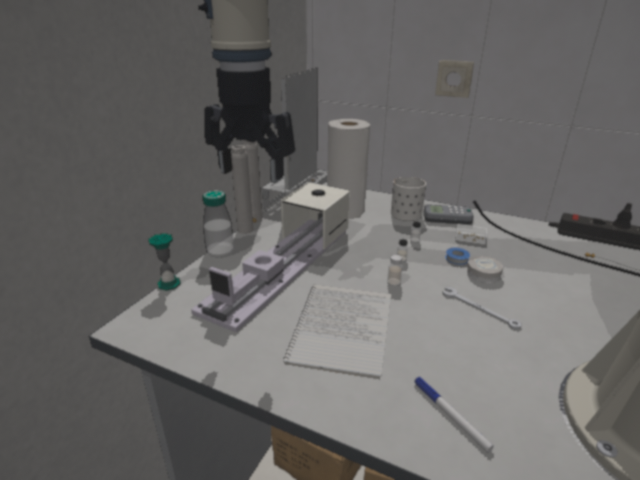

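The scene view shows the large vial (white cap) at about (304,302). The small vials are at (355,320) and (407,341). The carriage nest is near (325,235), the tab at (283,212) and the white reader at (415,255).

```bash
cat > m.py <<'E'
from h import *
from scipy.optimize import least_squares
S=np.load("scene.npy"); D=np.load("side.npy")
print("pix",[S[v,u].round(0) for u,v in((304,302),(355,320),(407,341),(325,235),(283,215),(415,235))])
def box(P,c,rad,z0,z1):
    q=P.reshape(-1,3); q=q[np.isfinite(q[:,0])]
    return q[(np.hypot(*(q[:,:2]-c).T)<rad)&(q[:,2]>z0)&(q[:,2]<z1)]
for u,v,R in((304,302,14),(355,320,11.5),(407,341,11.5)):
    for n,P in(("scene",S),("side",D)):
        q=box(P,S[v,u,:2],30,8,34 if R==14 else 26)
        if len(q)<10: print(n,"few");continue
        s=least_squares(lambda c:np.hypot(q[:,0]-c[0],q[:,1]-c[1])-R,q[:,:2].mean(0)+[0,0],loss="soft_l1")
        print(n,len(q),s.x.round(1),s.cost.round(1), "top",np.nanmax(box(P,S[v,u,:2],30,8,90)[:,2]).round(1))
# roof, block top, tab top
c=S[235,415,:2]
for n,P in(("scene",S),("side",D)):
    for nm,cc,rad,z0,z1 in(("roof",c,120,103,110),("block",S[235,325,:2],70,45,51),("tab",S[215,283,:2],60,55,95)):
        q=box(P,cc,rad,z0,z1)
        if len(q)<20: print(n,nm,"few");continue
        (x,y),(w,h),a=cv2.minAreaRect(q[:,:2].astype(np.float32))
        print(n,nm,len(q),round(x,1),round(y,1),round(w,1),round(h,1),round(a,2),"z",np.median(q[:,2]).round(1),np.max(q[:,2]).round(1))
E
python3 m.py
```

```text
pix [array([ 414., -177.,   36.]), array([ 429., -267.,   27.]), array([ 421., -362.,   31.]), array([639., -72.,  47.]), array([650.,  45.,  60.]), array([ 629., -273.,  106.])]
scene 206 [ 423.2 -169. ] 88.1 top 59.1
side 158 [ 422.7 -170.1] 58.7 top 59.9
scene 133 [ 435.2 -261.4] 42.2 top 47.4
side 66 [ 435.  -261.8] 25.9 top 48.3
scene 140 [ 432.1 -356.4] 48.2 top 47.1
side 70 [ 431.6 -357. ] 45.8 top 47.9
scene roof 1600 642.5 -270.6 121.6 115.0 86.89 z 106.2 110.0
scene block 255 653.9 -62.6 58.4 60.9 86.86 z 47.0 49.6
scene tab 259 657.3 49.8 22.8 43.3 73.61 z 71.5 90.6
side roof 1124 641.2 -300.4 186.3 111.0 86.76 z 106.9 110.0
side block 417 654.7 -63.2 58.7 61.2 88.01 z 48.0 50.5
side tab 452 660.4 51.4 24.9 44.3 86.85 z 75.5 92.3
```

```bash
python3 -m inch '[[0,0,0,-0.8,-0.95,0,0],[0,0,0,-0.8,-0.95,0,0],[0,0,0,-0.8,-0.95,0.2,0],[0,0,0,-0.8,-0.95,0.4,0],[0,0,0,-0.8,-0.95,0.5,0],[0,0,0,-0.8,-0.95,0.5,0],[0,0,0,-0.8,-0.95,0.4,0],[0,0,0,-0.8,-0.95,0.2,0]]' 40; python3 -m inch '[[0,0,0,-0.38,-0.47,0,0],[0,0,0,0,0,0,0],[0,0,0,0,0,0,0]]'
python3 - <<'E'
from h import *
print(r.sense()["eef_pos"],r.sense()["tcp_rot"])
p,P=cloud("wrist"); np.save("w.npy",P); cv2.imwrite("pics/w1.png",p[...,::-1])
E
```

```text
clock: 0.77
eef_pos: [432.9, -160.3, 197.0]
tcp_rot: [-3.14, -0.001, 1.571]
contact_force: [0.9, -1.0, -0.3]
opening: 0.999
grasp_force: 0.0
clock: 1.02
eef_pos: [423.0, -169.8, 198.3]
tcp_rot: [3.141, -0.0, 1.569]
contact_force: [0.0, -0.1, -0.2]
opening: 0.998
grasp_force: 0.0
[ 423.04096886 -169.83218789  198.32938353] [ 3.14137310e+00 -1.51198532e-04  1.56883283e+00]
```

View pics/w1.png

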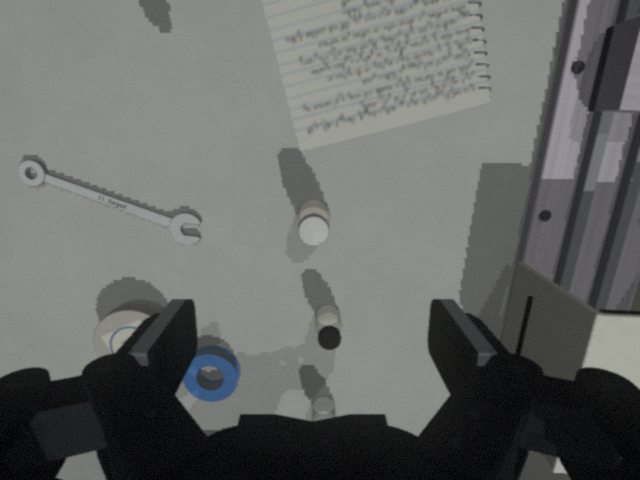

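The wrist view shows the large vial's white cap at about (314,229), between the fingers laterally. The nearest small vial is at (328,330).

Run:
```python
from h import *
W=np.load("w.npy"); q=W.reshape(-1,3)
q=q[(np.hypot(q[:,0]-423,q[:,1]+169)<30)&(q[:,2]>54)&(q[:,2]<64)]
print(len(q),q.mean(0),cv2.minEnclosingCircle(q[:,:2].astype(np.float32)))
```

```text
752 [ 424.85154814 -170.27796976   58.48899863] ((424.8116455078125, -170.79202270507812), 10.99917221069336)
```

```bash
python3 -m inch '[[0,0,0,0,0.04,0.9,0],[0,0,0,0,0,0.9,0],[0,0,0,0,0,0.9,0],[0,0,0,0,0,0.9,0],[0,0,0,0,0,0.9,0],[0,0,0,0,0,0.9,0],[0,0,0,0,0,0.6,0],[0,0,0,0,0,0,0]]'; python3 -m inch '[[0,0,0,0,0,0,1],[0,0,0,0,0,0,1],[0,0,0,0,0,0,1],[0,0,0,0,0,0,1],[0,0,0,0,0,0,1],[0,0,0,0,0,0,1],[0,0,0,0,0,0,1],[0,0,0,0,0,0,1]]' 40
```

```text
clock: 1.73
eef_pos: [423.8, -168.2, 45.8]
tcp_rot: [-3.138, -0.002, 1.572]
contact_force: [-1.5, 0.4, -0.8]
opening: 1.001
grasp_force: 0.0
clock: 2.4
eef_pos: [424.9, -169.8, 49.2]
tcp_rot: [3.14, 0.001, 1.571]
contact_force: [-1.0, 2.2, 7.6]
opening: 0.307
grasp_force: 38.8
```

```bash
python3 -m inch '[[0,0,0,0,0,-0.4,1],[0,0,0,0,0,-0.8,1],[0,0,0,0,0,-0.8,1],[0,0,0,0,0,-0.8,1],[0,0,0,0,0,-0.8,1],[0,0,0,0,0,-0.8,1],[0,0,0,0.3,0.6,0,1],[0,0,0,0.4,0.9,0,1]]' 40; python3 -m inch '[[0,0,0,0.5,1,0,1],[0,0,0,0.5,1,0,1],[0,0,0,0.5,1,0,1],[0,0,0,0.5,1,0,1],[0,0,0,0.4,1,0,1],[0,0,0,0.4,1,0,1],[0,0,0,0.4,0.8,0,1],[0,0,0,0.35,0.5,0,1]]';  python3 -m inch '[[0,0,0,0.52,0.38,0,1],[0,0,0,0,0,0,1],[0,0,0,0,0,0,1],[0,0,0,0,0,0,1]]'
cat > m2.py <<'E'
from h import *
import sys
t=sys.argv[1]; s=r.sense(); print(s["eef_pos"].round(1),s["tcp_rot"].round(4),s["opening"])
for n in("scene","side","wrist"):
    p,P=cloud(n); np.save(f"{n}_{t}.npy",P); cv2.imwrite(f"pics/{n}_{t}.png",p[...,::-1])
E
python3 m2.py b
```

```text
clock: 3.07
eef_pos: [461.4, -152.4, 160.6]
tcp_rot: [3.14, 0.001, 1.569]
contact_force: [0.2, -1.1, -0.4]
opening: 0.31
grasp_force: 39.5
clock: 3.73
eef_pos: [646.2, -62.5, 159.3]
tcp_rot: [3.14, 0.0, 1.571]
contact_force: [-0.3, -0.4, -0.3]
opening: 0.306
grasp_force: 39.5
clock: 4.07
eef_pos: [652.8, -50.4, 158.5]
tcp_rot: [-3.141, 0.0, 1.571]
contact_force: [-0.5, 0.7, 0.6]
opening: 0.307
grasp_force: 39.5
[652.8 -50.4 158.5] [-3.1407e+00  2.0000e-04  1.5710e+00] 0.30702482126457037
```

View pics/wrist_b.png

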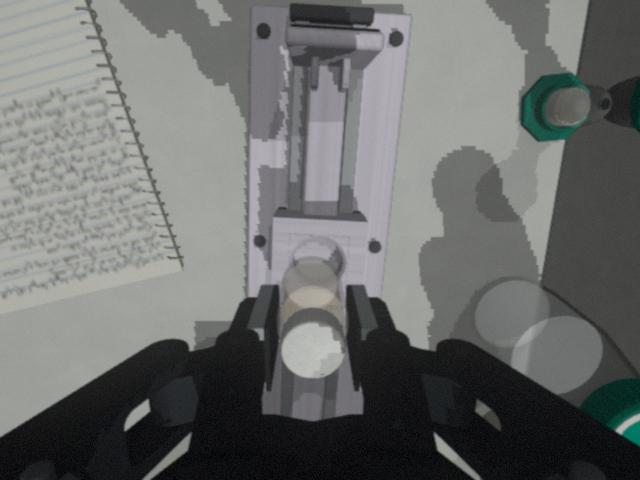

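View pics/side_b.png

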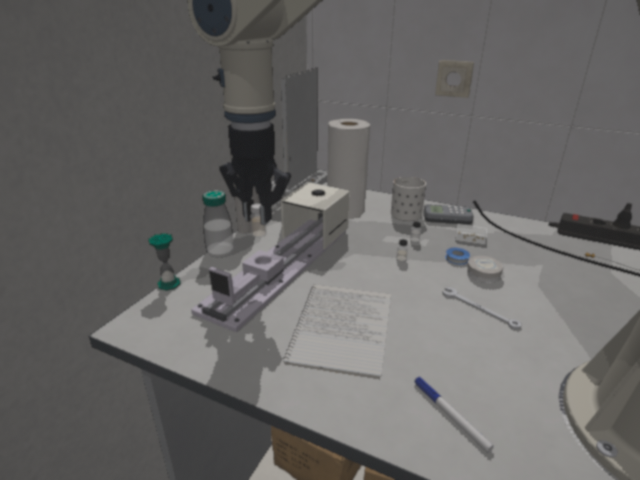

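The wrist view shows the vial held upright, with its cap at (313,349). The nest hole at (318,255) is partly hidden behind it. I overshot in y, so I'll back off 40 mm in y to see the whole nest.

```bash
python3 -m inch '[[0,0,0,-0.5,0,0,1],[0,0,0,-0.8,0,0,1],[0,0,0,-0.5,0,0,1],[0,0,0,0,0,0,1],[0,0,0,0,0,0,1],[0,0,0,0,0,0,1]]'
python3 m2.py c
python3 - <<'E'
import cv2
i=cv2.imread("pics/wrist_c.png"); cv2.imwrite("pics/wrist_c2.png",cv2.resize(i[0:400,150:500],None,fx=1.5,fy=1.5))
E
```

```text
clock: 4.72
eef_pos: [653.6, -95.5, 158.2]
tcp_rot: [-3.141, -0.0, 1.57]
contact_force: [0.6, -0.1, -0.6]
opening: 0.306
grasp_force: 39.5
[653.6 -95.5 158.2] [-3.1414e+00 -3.0000e-04  1.5698e+00] 0.30559511251147836
```

View pics/wrist_c2.png

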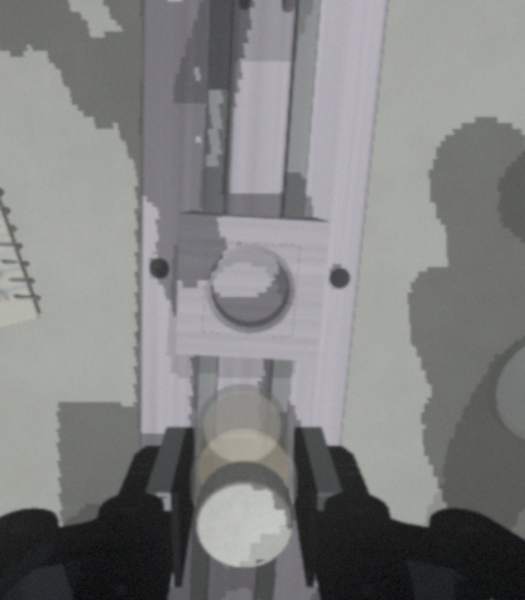

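The crop shows the whole nest at crop (250,287), which is full-image (317,191). The block corners are clear, and the held cap is at crop (244,523), full-image (313,349).

Run:
```python
from h import *
W=np.load("wrist_c.npy"); m=(W[...,2]>45.5)&(W[...,2]<50.5); m[:100]=0;m[245:]=0;m[:,:250]=0;m[:,380:]=0
q=W[m]; print(np.median(q[:,2]),cv2.minAreaRect(q[:,:2].astype(np.float32)))
# hole: non-top pixels inside block
k=np.zeros(m.shape,np.uint8); cs,_=cv2.findContours(m.astype(np.uint8),cv2.RETR_CCOMP,cv2.CHAIN_APPROX_NONE)
from scipy.optimize import least_squares
for c in cs:
    if cv2.contourArea(c)<500: continue
    p=W[c[:,0,1],c[:,0,0]]; ok=(p[:,2]>45.5)&(p[:,2]<50.5); p=p[ok]
    f=least_squares(lambda a:np.hypot(p[:,0]-a[0],p[:,1]-a[1])-a[2],[655,-63,16],loss="soft_l1")
    print(cv2.contourArea(c),len(p),f.x.round(2),round(f.cost,1))
q=W.reshape(-1,3); q=q[(np.hypot(q[:,0]-653,q[:,1]+95)<30)&(q[:,2]>100)&(q[:,2]<190)]
z=q[:,2]; print(np.histogram(z,bins=np.arange(100,191,5)))
t=W.copy(); m=(W[...,2]>161)&(W[...,2]<176); m[:,:270]=0; m[:,356:]=0; m[400:]=0; m[:310]=0
q=W[m]; print(len(q),np.median(q,0),cv2.minEnclosingCircle(q[:,:2].astype(np.float32)))
# body of vial below the grip, seen by scene & side
for n in("scene","side"):
    P=np.load(n+"_c.npy").reshape(-1,3); q=P[(np.hypot(P[:,0]-653,P[:,1]+95)<25)&(P[:,2]>105)&(P[:,2]<135)]
    if len(q)<10: print("few");continue
    f=least_squares(lambda a:np.hypot(q[:,0]-a[0],q[:,1]-a[1])-14,[653,-95],loss="soft_l1"); print(n,len(q),f.x.round(1),q[:,2].min())
```

```text
48.389066325262945 ((657.2529296875, -64.57865142822266), (56.265220642089844, 58.234619140625), 86.8902816772461)
8947.0 378 [657.26 -64.4   31.75] 870.0
2181.5 155 [657.26 -64.37  15.87] 3.9
(array([   0,    0,  126,  215,  228,  248,  272,  317,  578, 1098, 1689,
        841, 1118, 3772, 1284,  647, 1277, 1081]), array([100, 105, 110, 115, 120, 125, 130, 135, 140, 145, 150, 155, 160,
       165, 170, 175, 180, 185, 190]))
4107 [654.84151345 -94.37729272 167.48570053] ((654.6640014648438, -95.09182739257812), 17.719118118286133)
scene 154 [652.5 -94.3] 108.99774706292135
side 160 [652.1 -96.1] 109.35469570117374
```

```bash
python3 -m inch '[[0,0,0,0.4,0.1,0,1],[0,0,0,0.5,0,0,1],[0,0,0,0.34,0,0.2,1],[0,0,0,0,0,0.6,1],[0,0,0,0,0,0.6,1],[0,0,0,0,0,0.5,1],[0,0,0,0,0,0.3,1],[0,0,0,0,0,0,1]]';python3 -m inch '[[0,0,0,0,0,0,1],[0,0,0,0,0,0,1],[0,0,0,0,0,0.06,1],[0,0,0,0,0,0.06,1],[0,0,0,0,0,0.06,1],[0,0,0,0,0,0,1],[0,0,0,0,0,0,1]]'
```

```text
clock: 5.53
eef_pos: [655.0, -63.5, 101.1]
tcp_rot: [-3.138, -0.0, 1.571]
contact_force: [-0.2, 0.1, 0.5]
opening: 0.31
grasp_force: 39.5
clock: 6.12
eef_pos: [656.2, -64.3, 98.9]
tcp_rot: [3.142, -0.0, 1.571]
contact_force: [-0.2, 0.0, -0.3]
opening: 0.305
grasp_force: 39.5
```

```bash
python3 -m inch '[[0,0,0,0,0,0.06,1],[0,0,0,0,0,0.06,1],[0,0,0,0,0,0.06,1],[0,0,0,0,0,0.04,1],[0,0,0,0,0,0,1],[0,0,0,0,0,0,1]]';python3 -m inch '[[0,0,0,0,0,0.06,1],[0,0,0,0,0,0.04,1],[0,0,0,0,0,0,1],[0,0,0,0,0,0,1],[0,0,0,0,0,0,1]]'
```

```text
clock: 6.62
eef_pos: [656.2, -64.2, 93.2]
tcp_rot: [-3.141, -0.0, 1.571]
contact_force: [-0.1, -0.8, -0.2]
opening: 0.307
grasp_force: 39.5
clock: 7.03
eef_pos: [656.3, -64.2, 90.8]
tcp_rot: [3.142, 0.0, 1.571]
contact_force: [-0.3, 0.9, 0.2]
opening: 0.308
grasp_force: 39.5
```

```bash
python3 -m inch '[[0,0,0,0,0,0.06,1],[0,0,0,0,0,0.06,1],[0,0,0,0,0,0.06,1],[0,0,0,0,0,0.04,1],[0,0,0,0,0,0,1],[0,0,0,0,0,0,1]]';python3 -m inch '[[0,0,0,0,0,0.04,1],[0,0,0,0,0,0.04,1],[0,0,0,0,0,0,1],[0,0,0,0,0,0,1]]'
```

```text
clock: 7.53
eef_pos: [656.2, -64.2, 85.2]
tcp_rot: [-3.141, -0.0, 1.571]
contact_force: [-0.6, 0.2, -0.1]
opening: 0.31
grasp_force: 39.5
clock: 7.87
eef_pos: [656.4, -64.3, 83.4]
tcp_rot: [3.141, 0.0, 1.571]
contact_force: [0.5, -0.5, 0.4]
opening: 0.309
grasp_force: 39.6
```

```bash
python3 -m inch '[[0,0,0,0,0,0.03,1],[0,0,0,0,0,0,1],[0,0,0,0,0,0,1]]';python3 -m inch '[[0,0,0,0,0,0.03,1],[0,0,0,0,0,0,1],[0,0,0,0,0,0,1]]'
```

```text
clock: 8.12
eef_pos: [656.4, -64.3, 83.2]
tcp_rot: [3.141, 0.0, 1.571]
contact_force: [-3.2, 1.2, 6.2]
opening: 0.305
grasp_force: 40.3
clock: 8.37
eef_pos: [656.5, -64.3, 83.2]
tcp_rot: [3.141, 0.0, 1.571]
contact_force: [-4.7, -0.6, 11.5]
opening: 0.311
grasp_force: 40.9
```

The vial is seated: the reaction rises at z≈83.2, as computed. I'll release it and lift.

```bash
python3 -m inch '[[0,0,0,0,0,-0.03,0.55],[0,0,0,0,0,0,0.5],[0,0,0,0,0,0,0.3],[0,0,0,0,0,0,0.2],[0,0,0,0,0,0,0.2],[0,0,0,0,0,0,0.2]]';python3 -m inch '[[0,0,0,0,0,-0.3,0.2],[0,0,0,0,0,-0.6,0.2],[0,0,0,0,0,-0.8,0.2],[0,0,0,0,0,-0.8,0.2],[0,0,0,0,0,-0.8,0.2],[0,0,0,0,0,-0.5,0.2],[0,0,0,0,0,0,0.2],[0,0,0,0,0,0,0.2]]'; python3 m2.py d;  python3 - <<'E'
import cv2
i=cv2.imread("pics/wrist_d.png"); cv2.imwrite("pics/wrist_d2.png",cv2.resize(i,None,fx=1,fy=1))
E
```

```text
clock: 8.87
eef_pos: [656.2, -64.2, 82.3]
tcp_rot: [-3.141, -0.0, 1.571]
contact_force: [-0.3, -0.1, -0.9]
opening: 0.802
grasp_force: 0.0
clock: 9.53
eef_pos: [656.5, -64.3, 178.1]
tcp_rot: [3.14, 0.0, 1.571]
contact_force: [-0.6, 0.3, -0.0]
opening: 0.803
grasp_force: 0.0
[656.5 -64.3 178.1] [3.1403e+00 1.0000e-04 1.5708e+00] 0.8026747641487363
```

View pics/wrist_d2.png

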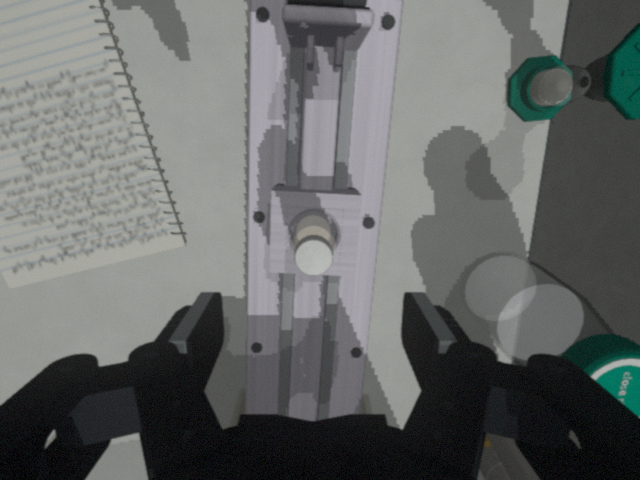

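The vial stands upright in the nest, with its cap at (314,256) and the collar concentric with the nest. Next I'll square the tool to the stage, shut the fingers and go behind the tab.

```bash
python3 -m inch '[[0,0,0.0173,0,0,0,1],[0,0,0,0.6,0,0,1],[0,0,0,0.9,0,0,1],[0,0,0,1,0,0,1],[0,0,0,1,0,0,1],[0,0,0,1,0,0,1],[0,0,0,1,0,0,1],[0,0,0,0.7,0,0,1]]' 40;python3 -m inch '[[0,0,0,0.4,0,0,1],[0,0,0,0,0,0.4,1],[0,0,0,0,0,0.8,1],[0,0,0,0,0,0.9,1],[0,0,0,0,0,0.9,1],[0,0,0,0,0,0.8,1],[0,0,0,0,0,0.4,1],[0,0,0,0,0,0,1]]';python3 -m inch '[[0,0,0,0,0,0,1],[0,0,0,0,0,0,1],[0,0,0,0,0,0,1]]'; python3 m2.py e
```

```text
clock: 10.35
eef_pos: [664.0, 93.4, 176.4]
tcp_rot: [-3.14, -0.0, 1.518]
contact_force: [0.6, -0.7, -0.5]
opening: 0.001
grasp_force: 0.0
clock: 11.02
eef_pos: [663.0, 99.4, 69.1]
tcp_rot: [-3.136, 0.001, 1.516]
contact_force: [-0.9, 0.3, -0.1]
opening: -0.004
grasp_force: 0.0
clock: 11.27
eef_pos: [666.2, 100.5, 73.9]
tcp_rot: [3.139, -0.0, 1.516]
contact_force: [0.0, 0.6, -0.3]
opening: -0.004
grasp_force: 0.0
[666.2 100.5  73.9] [ 3.1394e+00 -4.0000e-04  1.5164e+00] -0.0036573062760363656
```

View pics/side_e.png

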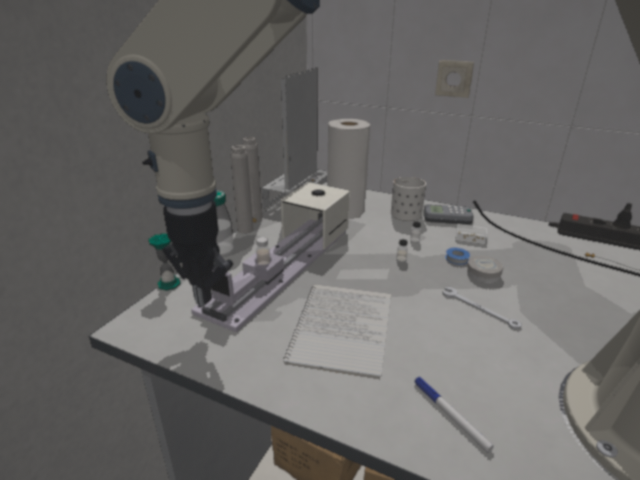

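The side view shows the vial standing in the carriage at (263,250) and the shut fingers behind the tab near (205,285). I'll close the gap in small steps, with a force guard that only measures and stops the chain.

```bash
cat > g.py <<'E'
import sys
from rig import r
s=r.sense(); f=s["contact_force"]; sys.exit(1 if abs(f[1])>float(sys.argv[1]) else 0)
E
python3 -m inch '[[0,0,0,-0.3,0,0,1],[0,0,0,-0.3,0,0,1],[0,0,0,-0.2,0,0,1],[0,0,0,0,0,0,1],[0,0,0,0,0,0,1]]' && python3 g.py 2.5 && python3 -m inch '[[0,0,0,-0.06,0,0,1],[0,0,0,0,0,0,1]]'  && python3 g.py 2.5 && python3 -m inch '[[0,0,0,-0.06,0,0,1],[0,0,0,0,0,0,1]]'  && python3 g.py 2.5 && python3 -m inch '[[0,0,0,-0.06,0,0,1],[0,0,0,0,0,0,1]]'  && python3 g.py 2.5 && python3 -m inch '[[0,0,0,-0.06,0,0,1],[0,0,0,0,0,0,1]]'  && python3 g.py 2.5 && python3 -m inch '[[0,0,0,-0.06,0,0,1],[0,0,0,0,0,0,1]]'  && python3 g.py 2.5 && python3 -m inch '[[0,0,0,-0.06,0,0,1],[0,0,0,0,0,0,1]]'  && python3 g.py 2.5 && python3 -m inch '[[0,0,0,-0.06,0,0,1],[0,0,0,0,0,0,1]]'
```

```text
clock: 11.83
eef_pos: [664.1, 79.9, 72.6]
tcp_rot: [-3.142, -0.0, 1.516]
contact_force: [-0.3, 0.5, 0.5]
opening: -0.001
grasp_force: 0.0
clock: 12.0
eef_pos: [664.1, 78.9, 72.5]
tcp_rot: [-3.142, 0.0, 1.516]
contact_force: [-0.6, -0.3, 1.0]
opening: -0.004
grasp_force: 0.0
clock: 12.17
eef_pos: [663.9, 77.5, 72.5]
tcp_rot: [-3.141, 0.0, 1.517]
contact_force: [0.6, -0.9, 0.1]
opening: -0.001
grasp_force: 0.0
clock: 12.33
eef_pos: [663.9, 75.9, 72.5]
tcp_rot: [-3.142, 0.0, 1.517]
contact_force: [0.2, 0.5, -0.4]
opening: -0.0
grasp_force: 0.0
clock: 12.5
eef_pos: [663.8, 74.4, 72.5]
tcp_rot: [-3.142, 0.0, 1.516]
contact_force: [0.1, -0.3, -0.9]
opening: -0.007
grasp_force: 0.0
clock: 12.67
eef_pos: [663.7, 72.8, 72.5]
tcp_rot: [-3.142, 0.0, 1.516]
contact_force: [0.5, -0.2, 0.3]
opening: -0.003
grasp_force: 0.0
clock: 12.83
eef_pos: [663.7, 71.5, 72.5]
tcp_rot: [3.142, -0.0, 1.516]
contact_force: [-0.8, 0.3, -0.6]
opening: -0.002
grasp_force: 0.4
clock: 13.0
eef_pos: [663.5, 70.2, 72.5]
tcp_rot: [3.142, -0.0, 1.516]
contact_force: [0.3, 1.2, -0.1]
opening: -0.003
grasp_force: 1.1
```

```bash
python3 -m inch '[[0,0,0,-0.03,0,0,1],[0,0,0,-0.03,0,0,1],[0,0,0,-0.03,0,0,1],[0,0,0,-0.03,0,0,1]]' && python3 g.py 16 && python3 -m inch '[[0,0,0,-0.03,0,0,1],[0,0,0,-0.03,0,0,1],[0,0,0,-0.03,0,0,1]]' && python3 g.py 16 && python3 -m inch '[[0,0,0,-0.03,0,0,1],[0,0,0,-0.03,0,0,1],[0,0,0,-0.03,0,0,1]]' && python3 g.py 16 && python3 -m inch '[[0,0,0,-0.03,0,0,1],[0,0,0,-0.03,0,0,1],[0,0,0,-0.03,0,0,1]]' && python3 g.py 16 && python3 -m inch '[[0,0,0,-0.03,0,0,1],[0,0,0,-0.03,0,0,1],[0,0,0,-0.03,0,0,1]]' && python3 g.py 16 && python3 -m inch '[[0,0,0,-0.03,0,0,1],[0,0,0,-0.03,0,0,1],[0,0,0,-0.03,0,0,1]]' | grep -E "pos|force|clock"
```

```text
clock: 13.33
eef_pos: [663.4, 67.1, 72.6]
tcp_rot: [3.141, -0.0, 1.516]
contact_force: [1.0, 3.0, 0.1]
opening: 0.003
grasp_force: 1.5
clock: 13.58
eef_pos: [663.3, 64.7, 72.5]
tcp_rot: [-3.142, -0.0, 1.516]
contact_force: [0.2, 2.8, -0.2]
opening: -0.002
grasp_force: 1.5
clock: 13.83
eef_pos: [663.1, 62.5, 72.5]
tcp_rot: [-3.142, 0.0, 1.516]
contact_force: [0.5, 3.1, 0.7]
opening: -0.004
grasp_force: 1.5
clock: 14.08
eef_pos: [663.0, 60.3, 72.5]
tcp_rot: [3.142, -0.0, 1.516]
contact_force: [0.6, 2.7, 0.4]
opening: -0.003
grasp_force: 1.5
clock: 14.33
eef_pos: [662.9, 58.0, 72.5]
tcp_rot: [3.142, -0.0, 1.516]
contact_force: [0.5, 3.1, 0.6]
opening: -0.0
grasp_force: 1.5
clock: 14.58
eef_pos: [662.8, 55.7, 72.5]
contact_force: [0.5, 3.6, -0.4]
grasp_force: 1.5
```

```bash
(python3 -m inch '[[0,0,0,-0.03,0,0,1],[0,0,0,-0.03,0,0,1],[0,0,0,-0.03,0,0,1],[0,0,0,-0.03,0,0,1]]' && python3 g.py 9 && python3 -m inch '[[0,0,0,-0.03,0,0,1],[0,0,0,-0.03,0,0,1],[0,0,0,-0.03,0,0,1],[0,0,0,-0.03,0,0,1]]' && python3 g.py 9 && python3 -m inch '[[0,0,0,-0.03,0,0,1],[0,0,0,-0.03,0,0,1],[0,0,0,-0.03,0,0,1],[0,0,0,-0.03,0,0,1]]' && python3 g.py 9 && python3 -m inch '[[0,0,0,-0.03,0,0,1],[0,0,0,-0.03,0,0,1],[0,0,0,-0.03,0,0,1],[0,0,0,-0.03,0,0,1]]' && python3 g.py 9 && python3 -m inch '[[0,0,0,-0.03,0,0,1],[0,0,0,-0.03,0,0,1],[0,0,0,-0.03,0,0,1],[0,0,0,-0.03,0,0,1]]' && python3 g.py 9 && python3 -m inch '[[0,0,0,-0.03,0,0,1],[0,0,0,-0.03,0,0,1],[0,0,0,-0.03,0,0,1],[0,0,0,-0.03,0,0,1]]' && python3 g.py 9 && python3 -m inch '[[0,0,0,-0.03,0,0,1],[0,0,0,-0.03,0,0,1],[0,0,0,-0.03,0,0,1],[0,0,0,-0.03,0,0,1]]' && python3 g.py 9 && python3 -m inch '[[0,0,0,-0.03,0,0,1],[0,0,0,-0.03,0,0,1],[0,0,0,-0.03,0,0,1],[0,0,0,-0.03,0,0,1]]') | grep -E "pos|contact|clock"
```

```text
clock: 14.92
eef_pos: [662.6, 52.8, 72.6]
contact_force: [0.0, 3.3, 0.2]
clock: 15.25
eef_pos: [662.5, 49.8, 72.5]
contact_force: [-0.5, 3.1, 0.9]
clock: 15.58
eef_pos: [662.4, 47.6, 72.6]
contact_force: [0.6, 12.7, 1.8]
```

It has stuck, with the push at 12.7 N. I'll keep pushing gently.

```bash
(python3 -m inch '[[0,0,0,-0.01,0,0,1],[0,0,0,-0.01,0,0,1]]' && python3 g.py 19 && python3 -m inch '[[0,0,0,-0.01,0,0,1],[0,0,0,-0.01,0,0,1]]' && python3 g.py 19 && python3 -m inch '[[0,0,0,-0.01,0,0,1],[0,0,0,-0.01,0,0,1]]'  && python3 g.py 19 && python3 -m inch '[[0,0,0,-0.01,0,0,1],[0,0,0,-0.01,0,0,1]]') | grep -E "pos|contact|clock"
```

```text
clock: 15.75
eef_pos: [662.3, 47.0, 72.6]
contact_force: [-0.2, 10.0, 3.0]
clock: 15.92
eef_pos: [662.3, 46.3, 72.6]
contact_force: [-0.3, 2.4, -1.0]
clock: 16.08
eef_pos: [662.3, 45.4, 72.6]
contact_force: [-0.6, 3.4, 1.6]
clock: 16.25
eef_pos: [662.2, 44.5, 72.5]
contact_force: [0.1, 2.7, -0.1]
```

It broke free. Now the clear stretch to about y=-98, still short of the earliest stop at about -107.

```bash
(python3 -m inch '[[0,0,0,-0.04,0,0,1],[0,0,0,-0.06,0,0,1],[0,0,0,-0.08,0,0,1],[0,0,0,-0.08,0,0,1],[0,0,0,-0.08,0,0,1],[0,0,0,-0.08,0,0,1],[0,0,0,-0.08,0,0,1],[0,0,0,-0.08,0,0,1]]' && python3 g.py 9 && python3 -m inch '[[0,0,0,-0.08,0,0,1],[0,0,0,-0.08,0,0,1],[0,0,0,-0.08,0,0,1],[0,0,0,-0.08,0,0,1]]' && python3 g.py 9 && python3 -m inch '[[0,0,0,-0.08,0,0,1],[0,0,0,-0.08,0,0,1],[0,0,0,-0.08,0,0,1],[0,0,0,-0.08,0,0,1],[0,0,0,-0.08,0,0,1],[0,0,0,-0.08,0,0,1],[0,0,0,-0.08,0,0,1],[0,0,0,-0.08,0,0,1]]' && python3 g.py 9 && python3 -m inch '[[0,0,0,-0.08,0,0,1],[0,0,0,-0.08,0,0,1],[0,0,0,-0.08,0,0,1],[0,0,0,-0.08,0,0,1],[0,0,0,-0.08,0,0,1],[0,0,0,-0.08,0,0,1],[0,0,0,-0.08,0,0,1],[0,0,0,-0.08,0,0,1]]' && python3 g.py 9 && python3 -m inch '[[0,0,0,-0.08,0,0,1],[0,0,0,-0.08,0,0,1],[0,0,0,-0.08,0,0,1],[0,0,0,-0.08,0,0,1],[0,0,0,-0.08,0,0,1],[0,0,0,-0.08,0,0,1],[0,0,0,-0.08,0,0,1],[0,0,0,-0.08,0,0,1]]' && python3 g.py 9 && python3 -m inch '[[0,0,0,-0.08,0,0,1],[0,0,0,-0.08,0,0,1],[0,0,0,-0.08,0,0,1],[0,0,0,-0.08,0,0,1],[0,0,0,-0.08,0,0,1],[0,0,0,-0.08,0,0,1],[0,0,0,-0.08,0,0,1],[0,0,0,-0.08,0,0,1]]' && python3 g.py 9 && python3 -m inch '[[0,0,0,-0.08,0,0,1],[0,0,0,-0.08,0,0,1],[0,0,0,-0.08,0,0,1],[0,0,0,-0.08,0,0,1],[0,0,0,-0.08,0,0,1],[0,0,0,-0.08,0,0,1],[0,0,0,-0.08,0,0,1],[0,0,0,-0.08,0,0,1]]' && python3 g.py 9 && python3 -m inch '[[0,0,0,-0.08,0,0,1],[0,0,0,-0.08,0,0,1],[0,0,0,-0.08,0,0,1],[0,0,0,-0.08,0,0,1],[0,0,0,-0.08,0,0,1],[0,0,0,-0.08,0,0,1],[0,0,0,-0.06,0,0,1],[0,0,0,-0.04,0,0,1]]') | grep -E "pos|contact|clock"
```

```text
clock: 16.92
eef_pos: [661.3, 30.2, 72.4]
contact_force: [0.2, 2.9, -1.3]
clock: 17.25
eef_pos: [660.9, 22.2, 72.4]
contact_force: [-0.1, 3.3, -1.4]
clock: 17.92
eef_pos: [660.0, 6.2, 72.5]
contact_force: [-0.3, 3.0, -1.9]
clock: 18.58
eef_pos: [659.1, -9.8, 72.5]
contact_force: [-1.1, 3.4, -2.1]
clock: 19.25
eef_pos: [658.3, -25.7, 72.5]
contact_force: [-1.7, 3.6, -1.5]
clock: 19.92
eef_pos: [657.5, -41.7, 72.5]
contact_force: [-0.9, 2.7, -0.8]
clock: 20.58
eef_pos: [656.6, -57.7, 72.5]
contact_force: [-0.4, 2.5, -0.4]
clock: 21.25
eef_pos: [655.8, -72.2, 72.5]
contact_force: [-1.3, 3.6, -0.8]
```

```bash
(python3 -m inch '[[0,0,0,-0.06,0,0,1],[0,0,0,-0.08,0,0,1],[0,0,0,-0.08,0,0,1],[0,0,0,-0.08,0,0,1],[0,0,0,-0.08,0,0,1],[0,0,0,-0.08,0,0,1],[0,0,0,-0.08,0,0,1],[0,0,0,-0.08,0,0,1]]' && python3 g.py 7 && python3 -m inch '[[0,0,0,-0.08,0,0,1],[0,0,0,-0.08,0,0,1],[0,0,0,-0.06,0,0,1],[0,0,0,-0.04,0,0,1],[0,0,0,-0.03,0,0,1]]' && python3 g.py 7 && python3 -m inch '[[0,0,0,-0.03,0,0,1],[0,0,0,-0.03,0,0,1]]' && python3 g.py 7 && python3 -m inch '[[0,0,0,-0.03,0,0,1],[0,0,0,-0.03,0,0,1]]' && python3 g.py 7 && python3 -m inch '[[0,0,0,-0.03,0,0,1],[0,0,0,-0.03,0,0,1]]' && python3 g.py 7 && python3 -m inch '[[0,0,0,-0.03,0,0,1],[0,0,0,-0.03,0,0,1]]' && python3 g.py 7 && python3 -m inch '[[0,0,0,-0.03,0,0,1],[0,0,0,-0.03,0,0,1]]' && python3 g.py 7 && python3 -m inch '[[0,0,0,-0.03,0,0,1],[0,0,0,-0.03,0,0,1]]' && python3 g.py 7 && python3 -m inch '[[0,0,0,-0.03,0,0,1],[0,0,0,-0.03,0,0,1]]' && python3 g.py 7 && python3 -m inch '[[0,0,0,-0.03,0,0,1],[0,0,0,-0.03,0,0,1]]' && python3 g.py 7 && python3 -m inch '[[0,0,0,-0.03,0,0,1],[0,0,0,-0.03,0,0,1]]' && python3 g.py 7 && python3 -m inch '[[0,0,0,-0.03,0,0,1],[0,0,0,-0.03,0,0,1]]') | grep -E "pos|contact"
```

```text
eef_pos: [654.9, -87.7, 72.5]
contact_force: [-1.7, 3.6, 0.5]
eef_pos: [654.6, -94.9, 72.5]
contact_force: [-1.1, 2.6, -0.1]
eef_pos: [654.5, -96.3, 72.5]
contact_force: [-1.5, 3.4, -0.2]
eef_pos: [654.4, -97.7, 72.5]
contact_force: [-1.3, 1.9, -0.1]
eef_pos: [654.3, -99.2, 72.5]
contact_force: [-1.3, 3.4, -0.7]
eef_pos: [654.2, -100.8, 72.5]
contact_force: [-2.3, 3.6, 0.4]
eef_pos: [654.2, -102.3, 72.5]
contact_force: [-1.3, 3.4, -0.0]
eef_pos: [654.1, -103.8, 72.6]
contact_force: [-1.5, 3.1, -0.4]
eef_pos: [654.0, -105.3, 72.5]
contact_force: [-2.7, 3.8, 0.3]
eef_pos: [653.9, -106.8, 72.5]
contact_force: [-1.1, 2.6, 1.6]
eef_pos: [653.8, -108.3, 72.5]
contact_force: [-1.6, 2.8, 1.1]
eef_pos: [653.8, -109.8, 72.5]
contact_force: [-1.1, 2.6, -0.0]
```

```bash
(python3 -m inch '[[0,0,0,-0.03,0,0,1],[0,0,0,-0.03,0,0,1]]' && python3 g.py 7 && python3 -m inch '[[0,0,0,-0.03,0,0,1],[0,0,0,-0.03,0,0,1]]' && python3 g.py 7 && python3 -m inch '[[0,0,0,-0.03,0,0,1],[0,0,0,-0.03,0,0,1]]' && python3 g.py 7 && python3 -m inch '[[0,0,0,-0.03,0,0,1],[0,0,0,-0.03,0,0,1]]' && python3 g.py 7 && python3 -m inch '[[0,0,0,-0.03,0,0,1],[0,0,0,-0.03,0,0,1]]' && python3 g.py 7 && python3 -m inch '[[0,0,0,-0.03,0,0,1],[0,0,0,-0.03,0,0,1]]' && python3 g.py 7 && python3 -m inch '[[0,0,0,-0.03,0,0,1],[0,0,0,-0.03,0,0,1]]' && python3 g.py 7 && python3 -m inch '[[0,0,0,-0.03,0,0,1],[0,0,0,-0.03,0,0,1]]' && python3 g.py 7 && python3 -m inch '[[0,0,0,-0.03,0,0,1],[0,0,0,-0.03,0,0,1]]' && python3 g.py 7 && python3 -m inch '[[0,0,0,-0.03,0,0,1],[0,0,0,-0.03,0,0,1]]' && python3 g.py 7 && python3 -m inch '[[0,0,0,-0.03,0,0,1],[0,0,0,-0.03,0,0,1]]' && python3 g.py 7 && python3 -m inch '[[0,0,0,-0.03,0,0,1],[0,0,0,-0.03,0,0,1]]') | grep -E "pos|contact"
```

```text
eef_pos: [653.7, -111.2, 72.5]
contact_force: [-2.1, 3.2, -0.2]
eef_pos: [653.6, -112.7, 72.5]
contact_force: [-1.0, 2.5, 0.9]
eef_pos: [653.5, -114.2, 72.5]
contact_force: [-0.6, 3.1, 1.2]
eef_pos: [653.4, -115.8, 72.5]
contact_force: [-2.0, 3.6, 0.5]
eef_pos: [653.4, -117.3, 72.5]
contact_force: [-1.4, 3.0, 0.3]
eef_pos: [653.3, -118.7, 72.5]
contact_force: [-2.4, 4.0, 2.2]
eef_pos: [653.2, -120.3, 72.5]
contact_force: [-0.9, 3.5, 0.9]
eef_pos: [653.1, -121.7, 72.5]
contact_force: [-1.9, 2.9, 0.6]
eef_pos: [653.0, -123.3, 72.5]
contact_force: [-2.6, 2.8, 0.2]
eef_pos: [652.9, -124.7, 72.5]
contact_force: [-1.5, 3.3, 0.9]
eef_pos: [652.9, -126.2, 72.5]
contact_force: [-1.5, 3.3, 0.2]
eef_pos: [652.8, -127.7, 72.5]
contact_force: [-1.1, 3.1, 1.0]
```

```bash
(python3 -m inch '[[0,0,0,-0.03,0,0,1],[0,0,0,-0.03,0,0,1]]' && python3 g.py 7 && python3 -m inch '[[0,0,0,-0.03,0,0,1],[0,0,0,-0.03,0,0,1]]' && python3 g.py 7 && python3 -m inch '[[0,0,0,-0.03,0,0,1],[0,0,0,-0.03,0,0,1]]' && python3 g.py 7 && python3 -m inch '[[0,0,0,-0.03,0,0,1],[0,0,0,-0.03,0,0,1]]' && python3 g.py 7 && python3 -m inch '[[0,0,0,-0.03,0,0,1],[0,0,0,-0.03,0,0,1]]' && python3 g.py 7 && python3 -m inch '[[0,0,0,-0.03,0,0,1],[0,0,0,-0.03,0,0,1]]' && python3 g.py 7 && python3 -m inch '[[0,0,0,-0.03,0,0,1],[0,0,0,-0.03,0,0,1]]' && python3 g.py 7 && python3 -m inch '[[0,0,0,-0.03,0,0,1],[0,0,0,-0.03,0,0,1]]' && python3 g.py 7 && python3 -m inch '[[0,0,0,-0.03,0,0,1],[0,0,0,-0.03,0,0,1]]' && python3 g.py 7 && python3 -m inch '[[0,0,0,-0.03,0,0,1],[0,0,0,-0.03,0,0,1]]' && python3 g.py 7 && python3 -m inch '[[0,0,0,-0.03,0,0,1],[0,0,0,-0.03,0,0,1]]' && python3 g.py 7 && python3 -m inch '[[0,0,0,-0.03,0,0,1],[0,0,0,-0.03,0,0,1]]') | grep -E "pos|contact|clock"
```

```text
clock: 26.17
eef_pos: [652.7, -129.2, 72.5]
contact_force: [-1.9, 3.4, 0.4]
clock: 26.33
eef_pos: [652.6, -130.7, 72.5]
contact_force: [-1.6, 3.7, 1.3]
clock: 26.5
eef_pos: [652.6, -132.1, 72.6]
contact_force: [-1.7, 4.1, 1.6]
clock: 26.67
eef_pos: [652.4, -133.6, 72.5]
contact_force: [-1.9, 3.8, 1.3]
clock: 26.83
eef_pos: [652.4, -135.1, 72.5]
contact_force: [-1.0, 8.1, 1.6]
```

The stop was reached at y≈-135, about 206 mm of travel. Now I'll press to about 15 N in fine steps.

```bash
(python3 -m inch '[[0,0,0,-0.01,0,0,1],[0,0,0,0,0,0,1]]' && python3 g.py 13 && python3 -m inch '[[0,0,0,-0.01,0,0,1],[0,0,0,0,0,0,1]]' && python3 g.py 13 && python3 -m inch '[[0,0,0,-0.01,0,0,1],[0,0,0,0,0,0,1]]' && python3 g.py 13 && python3 -m inch '[[0,0,0,-0.01,0,0,1],[0,0,0,0,0,0,1]]' && python3 g.py 13 && python3 -m inch '[[0,0,0,-0.01,0,0,1],[0,0,0,0,0,0,1]]' && python3 g.py 13 && python3 -m inch '[[0,0,0,-0.01,0,0,1],[0,0,0,0,0,0,1]]') | grep -E "pos|contact|clock"
```

```text
clock: 27.0
eef_pos: [652.4, -135.0, 72.5]
contact_force: [-1.8, 5.4, 1.8]
clock: 27.17
eef_pos: [652.4, -135.1, 72.6]
contact_force: [-1.0, 7.3, 2.1]
clock: 27.33
eef_pos: [652.4, -135.1, 72.6]
contact_force: [-1.3, 8.1, 2.1]
clock: 27.5
eef_pos: [652.4, -135.2, 72.6]
contact_force: [-1.1, 9.2, 1.5]
clock: 27.67
eef_pos: [652.4, -135.3, 72.6]
contact_force: [-1.4, 10.3, 2.3]
clock: 27.83
eef_pos: [652.4, -135.3, 72.6]
contact_force: [-1.4, 11.5, 1.8]
```

```bash
python3 -m inch '[[0,0,0,-0.01,0,0,1],[0,0,0,-0.01,0,0,1],[0,0,0,-0.01,0,0,1],[0,0,0,0,0,0,1],[0,0,0,0,0,0,1],[0,0,0,0,0,0,1]]'| grep -E "pos|contact|clock"; python3 -m inch '[[0,0,0,0.05,0,0,1],[0,0,0,0.1,0,0,1],[0,0,0,0.3,0,0,1],[0,0,0,0.5,0,0,1],[0,0,0,0.5,0,0,1],[0,0,0,0.3,0,0,1],[0,0,0,0,0,0,1],[0,0,0,0,0,0,1]]'| grep -E "pos|contact|clock"; python3 m2.py f
python3 - <<'E'
import cv2
i=cv2.imread("pics/wrist_f.png"); j=cv2.imread("pics/side_f.png")[130:330,180:420]
cv2.imwrite("pics/f2.png",cv2.hconcat([cv2.resize(i,(400,300)),cv2.resize(j,(400,300))]))
from h import *
for t in"ef":
  W=np.load(f"wrist_{t}.npy")
P=np.load("side_f.npy").reshape(-1,3); q=P[(P[:,2]>55)&(P[:,2]<89)&(P[:,1]>-170)&(P[:,1]<-140)&(abs(P[:,0]-653)<20)]
print("tab",len(q),q.max(0) if len(q) else "")
E
```

```text
clock: 28.33
eef_pos: [652.4, -135.5, 72.6]
contact_force: [-0.2, 14.5, 1.2]
clock: 29.0
eef_pos: [654.8, -92.9, 72.6]
contact_force: [-0.3, -0.3, 1.1]
[654.8 -92.9  72.6] [3.1415e+00 2.0000e-04 1.5180e+00] 0.0029762466701025456
tab 107 [ 663.63141286 -142.52428039   87.89468372]
```

View pics/f2.png

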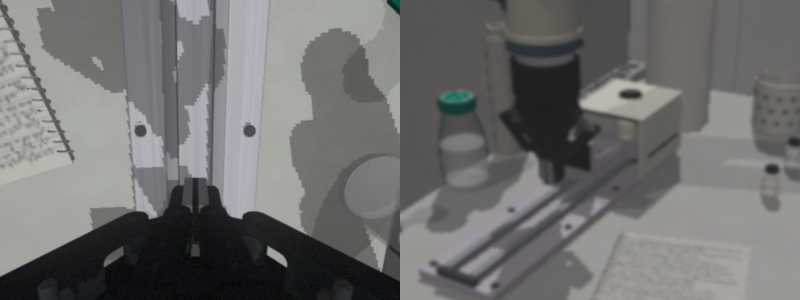

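The wrist half shows the rails clear behind the fingers. The side half shows the vial's outline in the tunnel mouth at about (625,128), the carriage inside and the gripper well clear. I'll hand in.

```bash
python3 -c "
from rig import r
print(r.sign_off())"
```

```text
the job is handed in; nothing more can be done
None
```

I stood the large vial in the nest, pushed the carriage about 206 mm to the end stop, pressed it at about 14.5 N and backed off 43 mm before handing in. The hand-in returned no verdict. I read "home" from the stop not yielding under that push, and the camera showed only the vial's outline inside the tunnel.

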